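# Shift a bench jar mill into third gear

## Task

The jar mill on the bench is stopped, and its gear lever has been left somewhere along the left-hand slot (first and second) of its H-shaped gate. Push the lever into third gear: along its slot to neutral, across through the middle of the gate to the right-hand slot, then forward (away from you) until it is fully home. Only push the knob or rod with the outside of the fingers, never take them between the fingers, do not force the lever, leave the jar, the bottle and the bowl where they are, and finish clear of the lever.

Things in the scene. Friction and masses are not known exactly. Their poses are not given: they have to be found in the camera images.
- mill: Grey bench jar mill, fixed, 260 mm deep (x), 510 mm wide. Origin on the bench under the middle of the gear gate; x points forward (away from operator and robot), y to the operator's left, z up. The gear housing with the gate (170 mm wide, 133 mm high) is its right-hand end; two black rollers with the jar run from there to the left.
- gate (a point): Middle of the H gate, on the upper face of the steel gate plate (120 x 110 x 6 mm), 141 mm above the bench; axes as the mill. Two fore-and-aft slots, centre lines 18 mm left and right of here, 17 mm wide, reach 33 mm forward and back; a 17 mm wide cross channel (neutral) joins them. The webs between the slots end in round noses. Left forward is first, left back second, right forward third.
- third_slot (a point): Point on the upper face of the gate plate 26 mm forward and 18 mm right of the gate's middle: where the lever's rod stands when it is home in third.
- knob (a point): Centre of the black ball knob (40 mm diameter) on the lever, a 12 mm steel rod on a cross-pivot 73 mm below point gate. The knob is 145 mm from that pivot, so 72 mm above point gate when upright. Its z axis points up along the lever. Pushing the knob takes 2 to 4 N; the lever has stiff friction, no spring, and stays where it is left.
- fore_swing (a joint): Fore-and-aft tilt of the lever about the mill's y axis (rad): 0 = neutral (upright), positive forward, negative back. The gate stops it at about +0.35 (first or third) and -0.35 (second or fourth). In the cross channel it can lie within about +-0.03.
- side_swing (a joint): Sideways tilt of the lever about the mill's x axis (rad): 0 = middle, about -0.25 in the left slot, about +0.25 in the right slot, with 0.03 of play. At joint values s (side) and f (fore) the knob's centre lies 145 mm from the pivot along (sin f, -sin s cos f, cos s cos f) in the mill's axes.
- jar: White ceramic mill jar, 140 mm diameter and about 180 mm long with its steel lid, 1.8 kg, loose, lying on the two rollers left of the gear housing with its axis along the rollers; its origin is on the axis, 85 mm from its plain end. Its top is about 226 mm above the bench. Bystander.
- bottle_mid (a point): Centre of a capped amber glass bottle, 56 mm diameter, 105 mm tall, loose on the bench. Bystander.
- bowl_mid (a point): Centre of a small white ceramic bowl, 90 mm across, 42 mm tall, loose on the bench. Bystander.

How it is judged:
On the way:
1. the lever has come across to the right-hand side through the neutral channel (value of joint side_swing above 0.15 rad and value of joint fore_swing between -0.12 and 0.12 rad).
At the end, for the whole second after the job is handed in: The lever stands at rest fully forward in the right-hand (third) slot: tilted forward more than 0.30 rad of its 0.35 (knob within about 7 mm of the end of its travel) and to the right more than 0.20 rad; the jar is within 12 mm and the bottle and bowl within 15 mm of where they started (value of joint fore_swing above 0.3 rad and value of joint side_swing above 0.2 rad and velocity of joint fore_swing between -0.05 and 0.05 rad/s and distance of jar from where it was at the start of the episode below 0.012 m and distance of each of bottle_mid, bowl_mid from where it was at the start of the episode below 0.015 m); the robot touches nothing.
It fails at once if the lever is taken between the fingers (the grasp point lies within 12 mm of the lever's axis, at or below the knob) (x of the grasp point in the frame of knob between -0.012 and 0.012 m and y of the grasp point in the frame of knob between -0.012 and 0.012 m and z of the grasp point in the frame of knob below 0.022 m).
It fails at once if the lever is forced: the fingers press on it with more than 40 N (contact force between the fingers and fore_swing above 40 N).
It fails at once if the jar is lifted or pushed more than 20 mm along or off the rollers (distance of jar from where it was at the start of the episode above 0.02 m).
It fails at once if the bottle or bowl is pushed, lifted or carried more than 30 mm (distance of any of bottle_mid, bowl_mid from where it was at the start of the episode above 0.03 m).
It also fails if it takes over 51 s, if anything falls off the work surface, if the arm or the gripper's body presses on something with over 40 N, if the wrist force passes 120 N, or if a joint passes its speed limit or range.

## Robot

A 7-joint arm with a two-finger parallel gripper is mounted at the origin on the work surface. World frame = base frame: x ahead of the robot, y to its left, z up, the work surface at z = 0. Lengths are in m, angles in rad, forces in N, time in s.
With the tool pointing down it reaches from about 0.4 to 0.85 m from the base axis. Payload 4.5 kg.
Tool frame: the origin (TCP) lies on the centre line of the jaws, within the pads' length; the fingertips stand r.tip_extent ahead of it and the grasp point (between the pads) is the TCP (r.tip_extent is the distance from the TCP to the fingertips, in m); z points along the fingers, y is the line along which they close (so a half turn about z gives the same grasp; the last joint's range is limited). The gripper opens to 88 mm and grips with 3 to 60 N. Pads are 18 mm wide; open, the fingers measure 123 mm over their backs; the gripper's body (75 mm by 187 mm) begins 45 mm behind the grasp point.
Start: joints at [1.306, 0.689, -0.195, 1.565, 0.157, 0.902, -0.215], TCP at [0.184, -0.597, 0.227] pointing down, gripper open.
Joint ranges: [-3.01, 3.01], [-0.46, 2.08], [-1.47, 1.51], [0.13, 2.56], [-1, 4.14], [0.04, 2.09], [-2.66, 2.66]. Speed limits (rad/s): [2.57, 2.57, 3.14, 3.14, 3.14, 3.14, 3.14].

## Interface

Orientations are given as a unit quaternion [x, y, z, w].
In Python, from plant import sensors, vision, finish_job, r gives the robot as it stands. The module is installed in compiled form; this text tells all that it offers.
- The arm moves only by the tool step_arm, never from a script. Its argument "steps" is a list of rows, each a list of 2 entries, a list of its own where there are three numbers: the shift along the tool's x, y, z in cm, then the turn, a rotation vector about the tool's x, y, z in degrees. A call has 1 to 12 rows; each row shifts and turns the commanded pose from where the row before left it, along the tool's axes as they then stand; what a row does not reach is not made up. A row lasts 1/8 s, in which the tool goes at most 62.5 mm and 10.7 degrees, less where a joint would pass 70% of its speed; a pose out of reach is approached as far as the arm can. A call with a gripper value outside its range is refused whole. "claw" is the opening, from -1 (shut) to 1 (fully open), set as the call begins (left out, the last holds). The fingers move at their own pace and stop on an object; "grip_force" is the grip in N (left out, the last holds). Time passes only in rows, so rows that do not move let the fingers close. It gives the time, the measured TCP pose, the force, the opening and the grip force at its end, in the units of the state.
- sensors.get_state(): the state, without advancing time (a new reading comes with each control period).
- vision.snapshot(name): name is "scene" or "top"; returns a dict with "img" (384x512x3 uint8, red, green, blue), "fx", "fy", "cx", "cy" (pixels), "position" and "rotation" of the camera in the world. Camera axes: x right, y down, z forward; pixel columns grow to the right and rows downward; lengths in m; the calibration is good to about 2 mm. A picture is of the moment at which its call begins. There is no depth.
- finish_job(): hands the job in; it is judged then, once.
The state is a dict: "clock": time; "q": joint angles; "qd": joint speeds; "joint_torque": joint torques, N m; "tool_pos": TCP position; "eef_rot": TCP orientation; "contact_force": force on the tool from outside, world axes, zero at the start; "moment": the same for the moment, N m; "opening": opening from 0.0 (shut) to 1.0 (fully open); "finger_force": force on a finger pad.
Only numpy, scipy, OpenCV 4.12 (cv2) and the standard library are available. Lean on these libraries where they do the work, as an engineer would, in place of code of your own. Each camera call takes 0.05 s, during which the arm holds its last target. There are 200 camera calls.

## Working session

There is one attempt and no reset: what is moved stays moved. The work goes in short steps, Python scripts to look and compute and a tool call to move; the robot and the scene stay as the last step left them, time stands still between calls to the robot, and variables do not carry over. Pictures are saved under pics/ and viewed, at most 11 in all, crops included, and the job is handed in when it is done.

Besides the shell and the picture viewer there is one more tool, called as name(argument=value, ...), one argument or row to a line, values as JSON. step_arm: Moves the arm, as the interface text tells. Its arguments: {"type":"object","properties":{"steps":{"type":"array"},"claw":{"type":"number"},"grip_force":{"type":"number"}},"required":["steps"]}

```bash
mkdir -p pics; python3 - <<'E'
from plant import sensors, vision, r
import cv2,pickle,numpy as np
np.set_printoptions(precision=4,suppress=True)
s=sensors.get_state(); print({k:np.array(v) for k,v in s.items()}, r.tip_extent)
d={}
for n in("scene","top"):
    v=vision.snapshot(n); d[n]=v; cv2.imwrite(f"pics/{n}0.png",v["img"][:,:,::-1])
    print(n,v["fx"],v["fy"],v["cx"],v["cy"],v["position"],v["rotation"])
pickle.dump(d,open("d0.pkl","wb"))
E
```

```text
{'clock': array(0.), 'q': array([ 1.3058,  0.69  , -0.1945,  1.5663,  0.1574,  0.9025, -0.2151]), 'qd': array([ 0.0001,  0.0005, -0.001 , -0.0012,  0.0016,  0.0008, -0.0009]), 'joint_torque': array([ -0.    , -52.7569,  -1.2667, -15.3428,  -0.0526,   0.0069,
         0.0002]), 'tool_pos': array([ 0.1837, -0.5967,  0.226 ]), 'eef_rot': array([ 0.9889,  0.1489, -0.0002, -0.0009]), 'contact_force': array([-0.1702,  0.1282,  0.466 ]), 'moment': array([ 0.0096, -0.0259, -0.0273]), 'finger_force': array(0.), 'opening': array(0.9987)} 0.019
scene 379.9402975102444 379.9402975102444 254.44001577974677 190.6723017154926 [1.073  0.0462 0.6799] [ 0.6221  0.6904 -0.2705 -0.2514]
top 405.32043379930576 405.32043379930576 256.09091982688983 187.86581454413061 [ 0.5383 -0.0158  0.9432] [-0.7065  0.7071  0.0005  0.0289]
```

View pics/scene0.png

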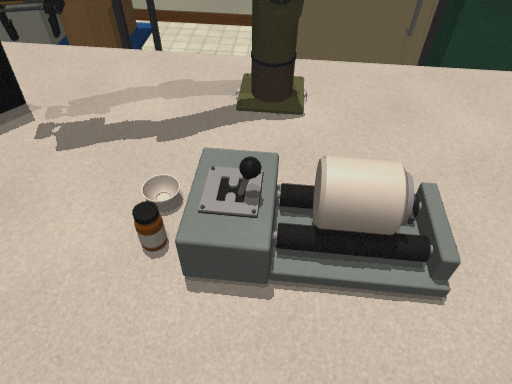

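View pics/top0.png

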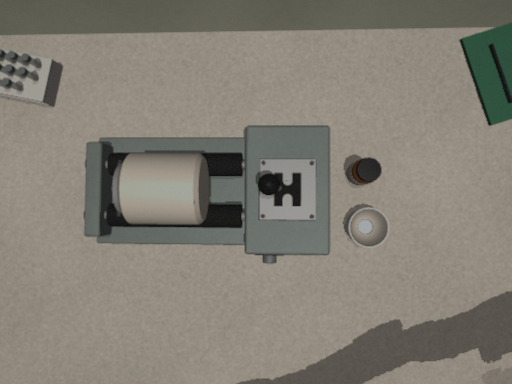

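The scene view, looking back towards the robot, has the knob at about (250,168). In the top view (forward is up, left is left) the knob is at about (268,184), the plate spans (260..316, 159..221), the bottle is at (366,171) and the bowl at (368,228). Next I'll measure the plate and the knob.

```bash
cat > h.py <<'E'
import cv2,numpy as np
from scipy.spatial.transform import Rotation as R
np.set_printoptions(precision=4,suppress=True)
def ray(v,p):
    d=np.array([(p[0]-v["cx"])/v["fx"],(p[1]-v["cy"])/v["fy"],1.]); q=np.array(v["rotation"])
    M=R.from_quat(q).as_matrix() if q.size==4 else q
    d=M@d; return np.array(v["position"]),d/np.linalg.norm(d)
def plane(v,p,z):
    o,d=ray(v,p); return o+d*(z-o[2])/d[2]
def tri(vs,ps):
    A=0;b=0
    for v,p in zip(vs,ps):
        o,d=ray(v,p); P=np.eye(3)-np.outer(d,d); A=A+P; b=b+P@o
    return np.linalg.solve(A,b)
def blob(m,near):
    n,l,st,c=cv2.connectedComponentsWithStats(m.astype(np.uint8)); 
    i=1+np.argmin([np.hypot(*(c[k]-near)) for k in range(1,n)]); return l==i,c[i],st[i]
def knob(v,near,rad=16,thr=45):
    g=v["img"].max(2); m=(g<thr)
    yy,xx=np.mgrid[:384,:512]; m&=np.hypot(xx-near[0],yy-near[1])<rad
    m=cv2.morphologyEx(m.astype(np.uint8),cv2.MORPH_OPEN,cv2.getStructuringElement(cv2.MORPH_ELLIPSE,(13,13)))
    b,c,st=blob(m,near); (x,y),rr=cv2.minEnclosingCircle(np.argwhere(b)[:,::-1].astype(np.float32)); return c,(x,y),rr
E
python3 - <<'E'
from h import *; import pickle
d=pickle.load(open("d0.pkl","rb")); t,s=d["top"],d["scene"]
kt=knob(t,(268,184)); ks=knob(s,(250,168)); print(kt,ks)
K=tri([t,s],[kt[1],ks[1]]); print("knob",K)
g=t["img"].astype(int).mean(2); print(g[165,240:335:6].round(),g[215,240:335:3].round())
m=np.zeros((384,512),bool); m[150:230,250:325]=g[150:230,250:325]>110
b,c,st=blob(cv2.morphologyEx(m.astype(np.uint8),cv2.MORPH_OPEN,np.ones((3,3))),(305,165)); print(c,st)
rc=cv2.minAreaRect(np.argwhere(b)[:,::-1].astype(np.float32)); print(rc)
box=cv2.boxPoints(rc); print(np.array([plane(t,p,.141) for p in box])); print("gate",plane(t,rc[0],.141))
im=cv2.resize(t["img"][140:240,235:395],None,fx=5,fy=5,interpolation=cv2.INTER_CUBIC); cv2.imwrite("pics/c1.png",im[:,:,::-1])
E
```

```text
(array([275. , 180.5]), (275.0, 180.5), 6.500100135803223) (array([249.8605, 170.6698]), (250.0, 170.0), 9.219644546508789)
knob [ 0.5806 -0.0129  0.2085]
[ 25.  81. 105. 108. 132. 141. 142. 144. 143. 143. 143. 143. 124. 107.
 106. 129.] [ 18. 121.  85. 109. 109. 109.  89.  75.  94. 149. 149. 151. 150. 151.
 150. 150. 152. 151. 151. 152. 152. 151. 152. 135.  77. 138. 113. 112.
 111. 108. 126. 143.]
[293.9758 195.3125] [ 260  159   65   71 2774]
((292.0, 194.0), (70.0, 64.0), 90.0)
[[ 0.6281  0.0098  0.141 ]
 [ 0.6275 -0.1166  0.141 ]
 [ 0.4897 -0.1157  0.141 ]
 [ 0.4894  0.0098  0.141 ]]
gate [ 0.5584 -0.0534  0.141 ]
```

View pics/c1.png

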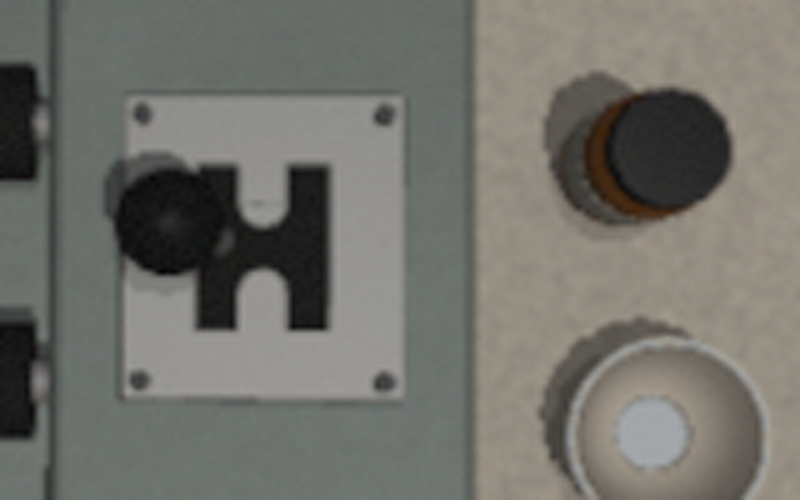

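The crop shows the plate spanning crop px (122..404, 94..399), so its centre is at full pixel (287.2,188.9). The knob centre is at crop (171,220), or full pixel (268.8,183.6). It is in the left slot, slightly forward.

```bash
python3 - <<'E'
from h import *; import pickle
d=pickle.load(open("d0.pkl","rb")); t,s=d["top"],d["scene"]
c=lambda x,y:((x+.5)/5-.5+235,(y+.5)/5-.5+140)
G=plane(t,c(263.2,246.3),.141); print("gate",G)
a=plane(t,c(124,94),.141);b=plane(t,c(121,398),.141);e=plane(t,c(404,95),.141)
print("fore dir",a-b,"yaw",np.degrees(np.arctan2(*(a-b)[[1,0]])),"left",a-e)
# knob: dark circle in scene
k=c(171,220)
g=s["img"].max(2); m=np.zeros(g.shape,bool); m[150:185,232:268]=g[150:185,232:268]<42
m=cv2.morphologyEx(m.astype(np.uint8),cv2.MORPH_OPEN,cv2.getStructuringElement(cv2.MORPH_ELLIPSE,(9,9)))
ct=max(cv2.findContours(m,0,2)[0],key=cv2.contourArea); print(cv2.minEnclosingCircle(ct),cv2.boundingRect(ct))
K=tri([t,s],[k,cv2.minEnclosingCircle(ct)[0]]); print("knob tri",K)
# knob from top ray, left slot s=-0.25: solve f
P=G-[0,0,.073]
for sd in(-.22,-.25,-.28):
  f=min(np.linspace(-.4,.4,801),key=lambda f:np.linalg.norm(np.cross(P+.145*np.array([np.sin(f),-np.sin(sd)*np.cos(f),np.cos(sd)*np.cos(f)])-ray(t,k)[0],ray(t,k)[1])))
  X=P+.145*np.array([np.sin(f),-np.sin(sd)*np.cos(f),np.cos(sd)*np.cos(f)]); print(sd,f,X,np.linalg.norm(np.cross(X-ray(t,k)[0],ray(t,k)[1])))
for n,p,z in(("bottle",c(670,149),.105),("bowl",c(668,430),.042)): print(n,plane(t,p,z))
E
```

```text
gate [ 0.5686 -0.0441  0.141 ]
fore dir [ 0.1206 -0.0012  0.    ] yaw -0.5778443780797295 left [0.0009 0.1107 0.    ]
((250.5294189453125, 168.58824157714844), 10.64862060546875) (240, 160, 21, 19)
knob tri [ 0.5756 -0.007   0.2077]
-0.22 0.04799999999999999 [ 0.5756 -0.0124  0.2093] 0.0041039425883971576
-0.25 0.04899999999999999 [ 0.5757 -0.0082  0.2083] 0.00011707295047447662
-0.28 0.04999999999999999 [ 0.5759 -0.004   0.2072] 0.0042903434712906795
bottle [ 0.6097 -0.212   0.105 ]
bowl [ 0.4914 -0.2245  0.042 ]
```

step_arm(
  claw=-1,
  grip_force=10,
  steps=[
    [[0,0,-3.5],[0,0,8.55]],
    [[0,0,-3.5],[0,0,8.55]],
    [[2,-2.5,0],[0,0,0]],
    [[3,-4,0],[0,0,0]],
    [[3,-4,0],[0,0,0]],
    [[3,-4,0],[0,0,0]],
    [[3,-4,0],[0,0,0]],
    [[3,-4,0],[0,0,0]],
    [[3,-4,0],[0,0,0]],
    [[3,-4,0],[0,0,0]],
    [[0,0,0],[0,0,0]],
  ],
)

```text
clock: 1.48
tool_pos: [0.4167, -0.2878, 0.2967]
eef_rot: [1.0, 0.005, 0.001, -0.001]
contact_force: [-0.2, 0.1, 0.4]
opening: 0.004
finger_force: 0.0
```

step_arm(
  steps=[
    [[3.2,-4,0],[0,0,-0.6]],
    [[3.2,-4,0],[0,0,0]],
    [[3.2,-4,0],[0,0,0]],
    [[3.2,-4,0],[0,0,0]],
    [[3.2,-4,0],[0,0,0]],
    [[3.2,-4,0],[0,0,0]],
    [[3.2,-4,0],[0,0,0]],
    [[0,0,0],[0,0,0]],
    [[0,0,0],[0,0,0]],
  ],
)

```text
clock: 2.6
tool_pos: [0.6346, -0.0121, 0.2962]
eef_rot: [1.0, 0.005, -0.001, 0.001]
contact_force: [-1.2, -0.4, 0.8]
opening: 0.005
finger_force: 0.0
```

step_arm(
  steps=[
    [[0,0,2.2],[0,0,0]],
    [[0,0,2.2],[0,0,0]],
    [[0,0,2.2],[0,0,0]],
    [[0,0,2.2],[0,0,0]],
    [[-1,0,0],[0,0,0]],
    [[-1,0,0],[0,0,0]],
    [[0,0,0],[0,0,0]],
    [[0,0,0],[0,0,0]],
  ],
)

```text
clock: 3.6
tool_pos: [0.6158, -0.0105, 0.2098]
eef_rot: [1.0, 0.005, 0.001, 0.0]
contact_force: [1.1, -0.5, -0.2]
opening: 0.003
finger_force: 0.0
```

```bash
python3 - <<'E'
from plant import vision; from h import *
t=vision.snapshot("top")["img"][130:230,225:345]; s=vision.snapshot("scene")["img"][120:220,190:310]
cv2.imwrite("pics/c2.png",cv2.resize(np.hstack([t,s])[:,:,::-1],None,fx=3.3,fy=3.3,interpolation=cv2.INTER_CUBIC))
E
```

```text
(no output)
```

View pics/c2.png

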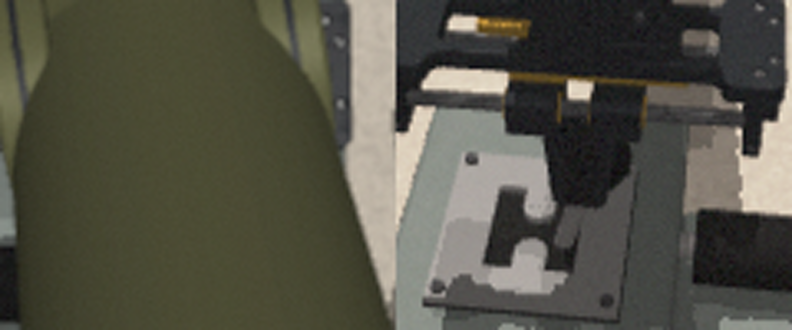

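The top view is blocked by the arm. In the scene crop the closed fingers are in front of the knob, with the rod visible at crop (570,220) at the slot. I'll push back gently.

step_arm(
  steps=[
    [[-0.4,0,0],[0,0,0]],
    [[-0.4,0,0],[0,0,0]],
    [[-0.3,0,0],[0,0,0]],
    [[-0.3,0,0],[0,0,0]],
    [[0,0,0],[0,0,0]],
  ],
)

```text
clock: 4.32
tool_pos: [0.601, -0.0106, 0.2088]
eef_rot: [1.0, 0.005, -0.0, 0.0]
contact_force: [1.0, 1.0, 0.2]
opening: 0.002
finger_force: 0.0
```

step_arm(
  steps=[
    [[-0.2,0,0],[0,0,0]],
    [[-0.2,0,0],[0,0,0]],
  ],
)

```text
clock: 4.58
tool_pos: [0.5976, -0.0105, 0.2089]
eef_rot: [1.0, 0.005, 0.0, -0.0]
contact_force: [1.1, 0.4, 0.2]
opening: 0.007
finger_force: 0.6
```

```bash
python3 - <<'E'
from plant import vision,sensors; from h import *
print(sensors.get_state()["contact_force"],sensors.get_state()["tool_pos"])
s=vision.snapshot("scene")["img"][135:225,190:300]
import pickle; o=pickle.load(open("d0.pkl","rb"))["scene"]["img"][135:225,190:300]
cv2.imwrite("pics/c3.png",cv2.resize(np.hstack([o,s])[:,:,::-1],None,fx=3.6,fy=3.6,interpolation=cv2.INTER_CUBIC))
E
```

```text
[1.106  0.4295 0.236 ] [ 0.5976 -0.0105  0.2089]
```

View pics/c3.png

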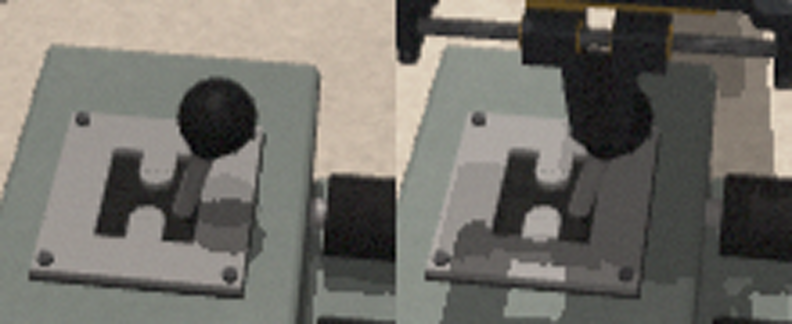

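The rod is still about where it started, and the fingers are just reaching the knob. Continue in small steps, comparing the rod position between images.

```bash
cat >> h.py <<'E'
def proj(v,X):
    q=np.array(v["rotation"]); M=R.from_quat(q).as_matrix() if q.size==4 else q
    c=M.T@(np.array(X)-v["position"]); return np.array([v["cx"]+v["fx"]*c[0]/c[2],v["cy"]+v["fy"]*c[1]/c[2]])
G=np.array([.5686,-.0441,.141])
def kn(s,f,L=.145): return G-[0,0,.073]+L*np.array([np.sin(f),-np.sin(s)*np.cos(f),np.cos(s)*np.cos(f)])
E
python3 - <<'E'
from h import *; import pickle
from plant import vision,sensors
o=pickle.load(open("d0.pkl","rb"))["scene"]; s=vision.snapshot("scene")
for x in(.0,.009):
  for y in(-.0175,.0175): print("tip",proj(s,[.5976-x,-.0105+y,.19]))
for f in(.05,0,-.05): print(f,"knob",proj(s,kn(-.25,f)),"rod",proj(s,kn(-.25,f,.1)))
for n,v in(("old",o),("new",s)):
  g=v["img"].max(2).astype(int)
  print(n,"knob bottom col 248..252:",[int(np.argmax(g[165:190,c]>50))+165 for c in range(244,257,2)], "rod row188:",g[188,232:256])
E
```

```text
tip [236.8844 183.1956]
tip [256.1827 184.7205]
tip [237.5322 179.689 ]
tip [256.6604 181.1896]
0.05 knob [249.0685 168.4   ] rod [243.3587 183.8907]
0 knob [249.5281 165.61  ] rod [243.6877 181.9815]
-0.05 knob [249.9322 162.9968] rod [243.9828 180.1766]
old knob bottom col 248..252: [178, 179, 180, 179, 178, 177, 176] rod row188: [ 45  41  33  39  37  33  39  69  77  75  70  69  68  66 134 136 137 134
 136 134 133 136 133 135]
new knob bottom col 248..252: [178, 179, 180, 179, 178, 178, 176] rod row188: [46 38 38 43 43 39 39 71 81 77 81 79 75 65 81 78 80 81 81 83 85 82 80 81]
```

```bash
python3 - <<'E'
from h import *
from plant import vision
s=vision.snapshot("scene")["img"][125:200,205:295]
s=np.clip(255*(s/255.)**.45*1.1,0,255).astype(np.uint8)
cv2.imwrite("pics/c4.png",cv2.resize(s[:,:,::-1],None,fx=7,fy=7,interpolation=cv2.INTER_CUBIC))
E
```

```text
(no output)
```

View pics/c4.png

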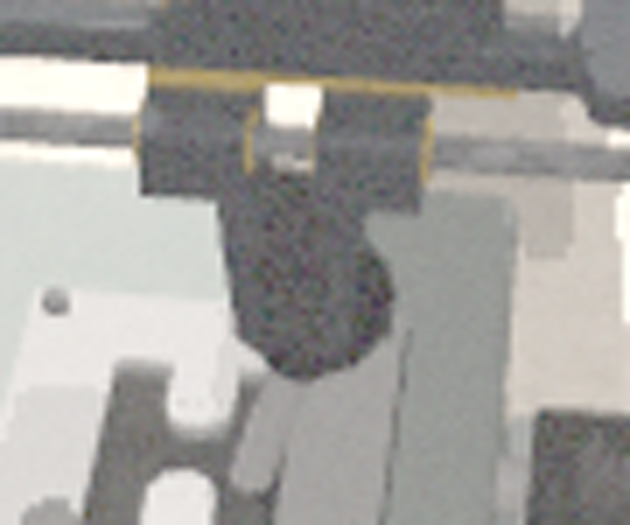

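```bash
python3 - <<'E'
from h import *
from plant import vision,sensors
s=vision.snapshot("scene"); st=sensors.get_state(); print(st["tool_pos"],st["contact_force"],st["finger_force"])
for p in((236.3,153.5),(239,173),(248,178.7),(256.5,155.5),(225.3,152.5),(265,155)):
  o,d=ray(s,p)
  for x in(.589,.6066): print(p,x,(o+d*(x-o[0])/d[0])[1:],end=' ')
  print()
E
```

```text
[ 0.5977 -0.0105  0.209 ] [ 0.6239 -0.0233 -0.5496] 0.48235365236905636
(236.3, 153.5) 0.589 [-0.0287  0.2533] (236.3, 153.5) 0.6066 [-0.0259  0.2688] 
(239, 173) 0.589 [-0.0249  0.2076] (239, 173) 0.6066 [-0.0223  0.2248] 
(248, 178.7) 0.589 [-0.0088  0.195 ] (248, 178.7) 0.6066 [-0.0068  0.2127] 
(256.5, 155.5) 0.589 [0.0058 0.2521] (256.5, 155.5) 0.6066 [0.0073 0.2677] 
(225.3, 152.5) 0.589 [-0.0475  0.2537] (225.3, 152.5) 0.6066 [-0.0441  0.2692] 
(265, 155) 0.589 [0.0202 0.2547] (265, 155) 0.6066 [0.0212 0.2701]
```

```bash
python3 - <<'E'
from h import *; import pickle
from plant import vision
o=pickle.load(open("d0.pkl","rb"))["scene"]; s=vision.snapshot("scene")
def edge(v):
  g=v["img"].max(2).astype(float); P=[]
  for r in range(160,176):
    row=g[r,250:268]; k=np.argmax(row>48); a,b=row[k-1],row[k]; P.append((250+k-1+(48-a)/(b-a),r))
  return np.array(P)
for n,v in(("old",o),("new",s)): print(n,edge(v)[:,0].round(1))
from scipy.optimize import least_squares
for v in(o,s):
  P=edge(v); print(least_squares(lambda c:np.hypot(P[:,0]-c[0],P[:,1]-c[1])-10.9,[250,168],loss='soft_l1').x)
E
```

```text
old [257.3 250.1 250.  259.3 260.  260.2 260.4 260.4 260.2 260.2 260.  259.8
 259.9 258.9 257.7 256.7]
new [258.  258.9 259.9 260.  260.4 260.7 260.9 261.  260.7 260.7 260.4 260.5
 260.3 258.9 258.3 257.2]
[249.3975 168.3726]
[249.9929 167.1428]
```

The knob's right edge moved up about 1.2 px, so the lever has moved to about f=0.027. It needs another 4 mm or so back.

step_arm(
  steps=[
    [[-0.2,0,0],[0,0,0]],
    [[-0.2,0,0],[0,0,0]],
    [[0,0,0],[0,0,0]],
  ],
)

```text
clock: 5.2
tool_pos: [0.5935, -0.0104, 0.2092]
eef_rot: [1.0, 0.005, 0.0, -0.0]
contact_force: [1.9, 0.8, 2.3]
opening: 0.002
finger_force: 1.3
```

```bash
cat >> h.py <<'E'
def edge(v):
  g=v["img"].max(2).astype(float); P=[]
  for r in range(158,176):
    row=g[r,252:268]; k=np.argmax(row>48)
    if k: a,b=row[k-1],row[k]; P.append((252+k-1+(48-a)/(b-a),r))
  from scipy.optimize import least_squares
  P=np.array(P); return least_squares(lambda c:np.hypot(P[:,0]-c[0],P[:,1]-c[1])-10.9,[250,168],loss='soft_l1',f_scale=.5).x
E
python3 - <<'E'
from h import *
from plant import vision,sensors
st=sensors.get_state(); print(st["tool_pos"],st["contact_force"]); print(edge(vision.snapshot("scene")))
E
```

```text
[ 0.5935 -0.0104  0.2092] [1.9491 0.8123 2.2913]
[250.2653 165.8436]
```

step_arm(
  steps=[
    [[1,0,0],[0,0,0]],
    [[1.5,0,0],[0,0,0]],
    [[0,-2,0],[0,0,0]],
    [[0,-2,0],[0,0,0]],
    [[0,-2,0],[0,0,0]],
    [[0,0,0],[0,0,0]],
    [[-1.5,0,0],[0,0,0]],
    [[-2,0,0],[0,0,0]],
    [[-1.5,0,0],[0,0,0]],
    [[0,0,0],[0,0,0]],
    [[0,0,0],[0,0,0]],
  ],
)

```text
clock: 6.62
tool_pos: [0.5684, 0.0487, 0.209]
eef_rot: [1.0, 0.005, 0.001, 0.0]
contact_force: [-0.0, 0.3, -0.4]
opening: 0.007
finger_force: 0.0
```

```bash
python3 - <<'E'
from h import *
from plant import vision,sensors
t=vision.snapshot("top")["img"][135:235,225:345]; s=vision.snapshot("scene")["img"][120:220,190:310]
cv2.imwrite("pics/c5.png",cv2.resize(np.hstack([t,s])[:,:,::-1],None,fx=3.3,fy=3.3,interpolation=cv2.INTER_CUBIC))
E
```

```text
(no output)
```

View pics/c5.png

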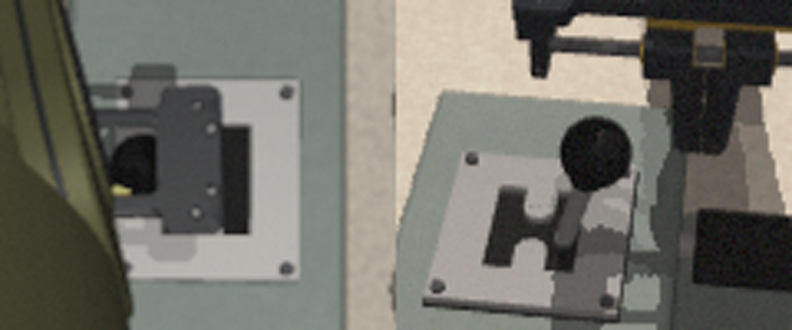

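The knob is upright at crop (595,153), in neutral, and the fingers are clear on its left. Pushing right.

step_arm(
  steps=[
    [[0,1,0],[0,0,0]],
    [[0,1,0],[0,0,0]],
    [[0,0.5,0],[0,0,0]],
    [[0,0.5,0],[0,0,0]],
    [[0,0.5,0],[0,0,0]],
    [[0,0.5,0],[0,0,0]],
    [[0,0.5,0],[0,0,0]],
    [[0,0.5,0],[0,0,0]],
    [[0,0,0],[0,0,0]],
  ],
)

```text
clock: 7.85
tool_pos: [0.5715, 0.002, 0.2123]
eef_rot: [1.0, 0.006, 0.004, -0.002]
contact_force: [-0.7, 4.6, 18.6]
opening: 0.004
finger_force: 8.1
```

```bash
python3 - <<'E'
from h import *
from plant import vision,sensors
t=vision.snapshot("top")["img"][135:235,225:345]; s=vision.snapshot("scene")["img"][120:220,190:310]
s=np.clip(255*(s/255.)**.5*1.1,0,255).astype(np.uint8)
cv2.imwrite("pics/c6.png",cv2.resize(np.hstack([t,s])[:,:,::-1],None,fx=3.3,fy=3.3,interpolation=cv2.INTER_CUBIC))
E
```

```text
(no output)
```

View pics/c6.png

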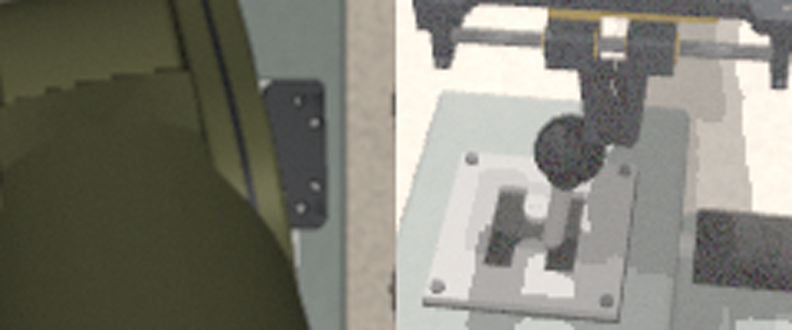

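The knob moved right to crop (570,152), but the finger tip at crop (630,145) sits high on it and presses downward. I'll back off, lower by 1.5 cm, then push again.

step_arm(
  steps=[
    [[0,-0.5,0],[0,0,0]],
    [[0,-1.0,0],[0,0,0]],
    [[0,0,0],[0,0,0]],
    [[0,0,0.8],[0,0,0]],
    [[0,0,0.7],[0,0,0]],
    [[0,0,0],[0,0,0]],
    [[0,0,0],[0,0,0]],
  ],
)

```text
clock: 8.82
tool_pos: [0.5676, 0.0141, 0.1933]
eef_rot: [1.0, 0.005, -0.001, 0.0]
contact_force: [-0.0, 1.7, -0.9]
opening: 0.012
finger_force: 0.9
```

step_arm(
  steps=[
    [[0,0.4,0],[0,0,0]],
    [[0,0.4,0],[0,0,0]],
    [[0,0.4,0],[0,0,0]],
    [[0,0.4,0],[0,0,0]],
  ],
)

```text
clock: 9.32
tool_pos: [0.5685, -0.0024, 0.194]
eef_rot: [1.0, 0.005, 0.0, 0.0]
contact_force: [0.2, 2.6, 3.2]
opening: 0.002
finger_force: 1.5
```

Forces are small now, so I'll keep going.

step_arm(
  steps=[
    [[0,0.4,0],[0,0,0]],
    [[0,0.4,0],[0,0,0]],
    [[0,0.4,0],[0,0,0]],
    [[0,0.4,0],[0,0,0]],
    [[0,0.4,0],[0,0,0]],
    [[0,0.4,0],[0,0,0]],
    [[0,0,0],[0,0,0]],
  ],
)

```text
clock: 10.2
tool_pos: [0.5682, -0.027, 0.1936]
eef_rot: [1.0, 0.005, -0.0, 0.001]
contact_force: [0.6, 0.4, 1.0]
opening: 0.007
finger_force: 0.1
```

```bash
python3 - <<'E'
from h import *
from plant import vision,sensors
v=vision.snapshot("scene");s=v["img"][120:220,190:310]
for sd in(0,.1,.2,.25): print(sd,proj(v,kn(sd,0)))
s=np.clip(255*(s/255.)**.5*1.1,0,255).astype(np.uint8)
cv2.imwrite("pics/c7.png",cv2.resize(s[:,:,::-1],None,fx=5,fy=5,interpolation=cv2.INTER_CUBIC))
E
```

```text
0 [229.8887 162.2938]
0.1 [222.0181 161.9914]
0.2 [214.3102 162.2817]
0.25 [210.5516 162.6464]
```

View pics/c7.png

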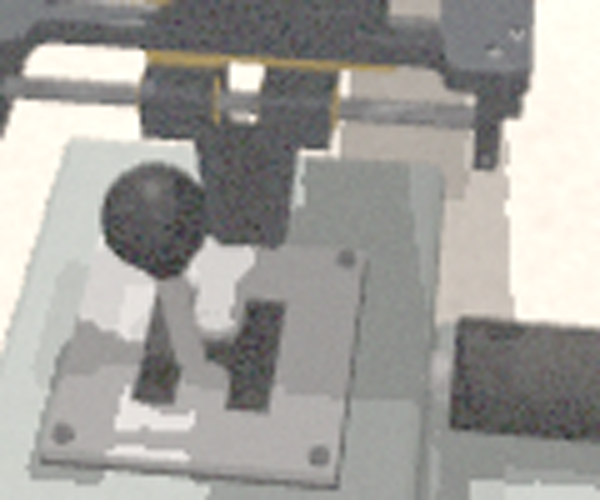

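The knob is at about (220.8,164), i.e. side about 0.12. Another 2 cm to go.

step_arm(
  steps=[
    [[0,0.4,0],[0,0,0]],
    [[0,0.4,0],[0,0,0]],
    [[0,0.4,0],[0,0,0]],
    [[0,0.4,0],[0,0,0]],
    [[0,0.3,0],[0,0,0]],
    [[0,0.1,0],[0,0,0]],
    [[0,0,0],[0,0,0]],
  ],
)

```text
clock: 11.12
tool_pos: [0.5687, -0.0463, 0.1939]
eef_rot: [1.0, 0.005, 0.0, 0.0]
contact_force: [-0.8, 0.9, -0.3]
opening: 0.006
finger_force: 0.4
```

```bash
cat >> h.py <<'E'
def scene_knob(v,x0,x1,y0=145,y1=190):
  g=v["img"].max(2); m=np.zeros(g.shape,np.uint8); m[y0:y1,x0:x1]=g[y0:y1,x0:x1]<50
  m=cv2.morphologyEx(m,cv2.MORPH_OPEN,cv2.getStructuringElement(cv2.MORPH_ELLIPSE,(11,11)))
  ct=max(cv2.findContours(m,0,2)[0],key=cv2.contourArea); return cv2.minEnclosingCircle(ct),cv2.boundingRect(ct)
def fit(v,p):
  from scipy.optimize import least_squares
  return least_squares(lambda a:proj(v,kn(*a))-p,[.2,.05]).x
E
python3 - <<'E'
from h import *
from plant import vision
v=vision.snapshot("scene"); k=scene_knob(v,190,228); print(k,fit(v,k[0][0]))
E
```

```text
(((214.0, 163.5), 13.756916999816895), (201, 156, 27, 20)) [0.2001 0.0225]
```

step_arm(
  steps=[
    [[0,0.2,0],[0,0,0]],
    [[0,0.2,0],[0,0,0]],
    [[0,0,0],[0,0,0]],
  ],
)

```text
clock: 11.55
tool_pos: [0.5687, -0.05, 0.1938]
eef_rot: [1.0, 0.005, 0.0, 0.0]
contact_force: [-0.3, 1.6, -1.5]
opening: 0.007
finger_force: 0.7
```

```bash
python3 - <<'E'
from h import *
from plant import vision
v=vision.snapshot("scene"); k=scene_knob(v,190,222); print(k,fit(v,(k[1][0]+10.6,k[0][0][1])))
E
```

```text
(((210.0, 164.0), 11.70479965209961), (199, 156, 23, 20)) [0.2584 0.0236]
```

step_arm(
  steps=[
    [[0,-1,0],[0,0,0]],
    [[0,-1,0],[0,0,0]],
    [[-2,0,0],[0,0,0]],
    [[-2,0,0],[0,0,0]],
    [[-2,0,0],[0,0,0]],
    [[0,0,0],[0,0,0]],
    [[0,2,0],[0,0,0]],
    [[0,2,0],[0,0,0]],
    [[0,1,0],[0,0,0]],
    [[0,0,0],[0,0,0]],
    [[1,0,0],[0,0,0]],
    [[0,0,0],[0,0,0]],
  ],
)

```text
clock: 13.1
tool_pos: [0.5205, -0.0793, 0.1939]
eef_rot: [1.0, 0.006, 0.001, -0.0]
contact_force: [0.6, -0.1, 0.6]
opening: 0.006
finger_force: 0.0
```

step_arm(
  steps=[
    [[0.5,0,0],[0,0,0]],
    [[0.5,0,0],[0,0,0]],
    [[0.5,0,0],[0,0,0]],
    [[0.5,0,0],[0,0,0]],
    [[0.5,0,0],[0,0,0]],
    [[0.5,0,0],[0,0,0]],
    [[0.5,0,0],[0,0,0]],
    [[0,0,0],[0,0,0]],
  ],
)

```text
clock: 14.1
tool_pos: [0.5545, -0.0804, 0.1938]
eef_rot: [1.0, 0.005, 0.0, 0.0]
contact_force: [-1.2, -0.9, 1.1]
opening: 0.009
finger_force: 0.7
```

```bash
python3 - <<'E'
from h import *
from plant import vision
v=vision.snapshot("scene"); k=scene_knob(v,185,228); print(k,fit(v,(k[1][0]+10.6,k[1][1]+k[1][3]-10.6)))
for f in(0,.1,.2,.3,.35): print(f,proj(v,kn(.25,f)))
s=v["img"][120:220,160:280]
s=np.clip(255*(s/255.)**.5*1.1,0,255).astype(np.uint8)
cv2.imwrite("pics/c8.png",cv2.resize(s[:,:,::-1],None,fx=5,fy=5,interpolation=cv2.INTER_CUBIC))
E
```

```text
(((211.0, 162.38571166992188), 17.642745971679688), (198, 145, 22, 36)) [0.2536 0.1331]
0 [210.5516 162.6464]
0.1 [209.2473 168.3346]
0.2 [208.1805 174.7022]
0.3 [207.3763 181.6771]
0.35 [207.0795 185.3651]
```

View pics/c8.png

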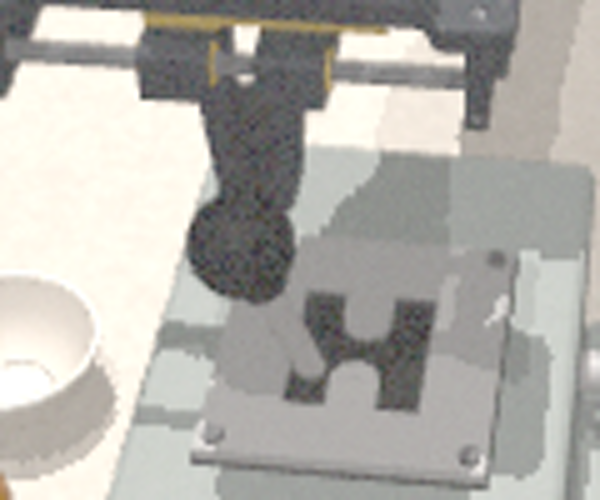

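The knob is at about (208,170), so fore is about 0.13 and it is in the third slot. The finger is behind it, and I'll keep pushing forward.

step_arm(
  steps=[
    [[0.5,0,0],[0,0,0]],
    [[0.5,0,0],[0,0,0]],
    [[0.5,0,0],[0,0,0]],
    [[0.5,0,0],[0,0,0]],
    [[0.4,0,0],[0,0,0]],
    [[0.2,0,0],[0,0,0]],
    [[0,0,0],[0,0,0]],
  ],
)

```text
clock: 15.02
tool_pos: [0.5804, -0.0794, 0.1939]
eef_rot: [1.0, 0.006, 0.0, -0.0]
contact_force: [-1.2, -0.6, -0.6]
opening: 0.003
finger_force: 0.7
```

```bash
python3 - <<'E'
from h import *
from plant import vision
v=vision.snapshot("scene"); k=scene_knob(v,185,228,150,200); print(k,fit(v,(k[1][0]+10.8,k[1][1]+k[1][3]-10.8)))
E
```

```text
(((208.5, 170.5), 20.988191604614258), (196, 150, 23, 42)) [0.2585 0.2925]
```

step_arm(
  steps=[
    [[0.2,0,0],[0,0,0]],
    [[0.2,0,0],[0,0,0]],
    [[0.2,0,0],[0,0,0]],
    [[0,0,0],[0,0,0]],
  ],
)

```text
clock: 15.58
tool_pos: [0.5864, -0.0796, 0.1939]
eef_rot: [1.0, 0.005, 0.0, -0.0]
contact_force: [-2.2, -0.0, 0.7]
opening: 0.009
finger_force: 0.7
```

step_arm(
  steps=[
    [[0.15,0,0],[0,0,0]],
    [[0.1,0,0],[0,0,0]],
  ],
)

```text
clock: 15.82
tool_pos: [0.5879, -0.0796, 0.1936]
eef_rot: [1.0, 0.005, -0.001, -0.0]
contact_force: [-3.6, 0.9, -0.3]
opening: 0.001
finger_force: 1.7
```

step_arm(
  steps=[
    [[0.1,0,0],[0,0,0]],
    [[0.1,0,0],[0,0,0]],
  ],
)

```text
clock: 16.08
tool_pos: [0.5888, -0.0796, 0.1934]
eef_rot: [1.0, 0.005, -0.002, -0.0]
contact_force: [-6.4, 0.7, 0.4]
opening: 0.005
finger_force: 3.4
```

```bash
python3 - <<'E'
from h import *
from plant import vision
v=vision.snapshot("scene"); k=scene_knob(v,185,228,150,205); print(k,fit(v,(k[1][0]+10.9,k[1][1]+k[1][3]-10.9)))
E
```

```text
(((207.0, 172.26666259765625), 22.82123565673828), (195, 150, 23, 46)) [0.2667 0.3447]
```

The force is rising against the stop and fore is about 0.345, so the lever is home. I'll retreat and take a clear look.

step_arm(
  steps=[
    [[-1,0,0],[0,0,0]],
    [[-2,0,0],[0,0,0]],
    [[-3,0,0],[0,0,0]],
    [[0,0,-3],[0,0,0]],
    [[0,0,-4],[0,0,0]],
    [[0,0,-4],[0,0,0]],
    [[-4,3,0],[0,0,0]],
    [[-4,4,0],[0,0,0]],
    [[-2,4,0],[0,0,0]],
    [[0,4,0],[0,0,0]],
    [[0,0,0],[0,0,0]],
    [[0,0,0],[0,0,0]],
  ],
)

```text
clock: 17.62
tool_pos: [0.433, -0.2307, 0.3042]
eef_rot: [1.0, 0.006, 0.001, 0.0]
contact_force: [-0.6, 0.7, 0.1]
opening: 0.005
finger_force: 0.0
```

```bash
python3 - <<'E'
from h import *; import pickle
from plant import vision
v=vision.snapshot("scene"); k=scene_knob(v,185,228,160,205); print(k,fit(v,(k[1][0]+10.9,k[1][1]+k[1][3]-10.9)))
o=pickle.load(open("d0.pkl","rb"))["scene"]["img"]; d=np.abs(v["img"].astype(int)-o).max(2)
for n,(x0,x1,y0,y1) in dict(jar=(315,420,155,235),bottle=(132,168,200,252),bowl=(140,182,175,215)).items(): print(n,(d[y0:y1,x0:x1]>40).mean())
cv2.imwrite("pics/end.png",v["img"][:,:,::-1])
E
```

```text
(((205.63829040527344, 184.4042510986328), 10.906702041625977), (195, 178, 22, 17)) [0.2676 0.3311]
jar 0.0
bottle 0.057692307692307696
bowl 0.2
```

View pics/end.png

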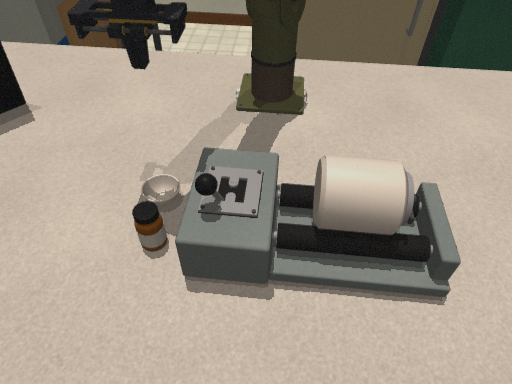

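The knob is at about (206,184), forward in the right-hand slot (fore about 0.34, side about 0.26). The jar, bottle and bowl are where they were, differing only in shadow, and the arm is clear.

```bash
python3 -c "
from plant import finish_job
print(finish_job())"
```

```text
the job is handed in; nothing more can be done
None
```

The lever is fully forward in third gear (about 0.34 rad forward and 0.26 rad right by camera), the jar, bottle and bowl did not visibly move, the arm is clear, and the job was handed in after about 18 s; no verdict was returned.

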